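# Load a sterilant cartridge in the dosing unit

## Task

Load the fresh sterilant cartridge (white, blue cap) from the steel tray into the dosing unit: lower it gently into the cradle, rib to the front in its key slot, until it stands upright on the sprung seat, and let go of it. Then swing the clamp over by its blue paddle and press it down just until the latch clicks, so that the cartridge is driven fully home and the clamp stays shut by itself. Only the clamp may drive the cartridge down; force neither the cartridge nor the clamp, and leave the grey spent cartridges, the bottle and the jar where they stand.

Things in the scene. Friction and masses are not known exactly. Their poses are not given: they have to be found in the camera images.
- cartridge: fresh sterilant cartridge: white block 34 (x) by 46 (y) by 60 mm high, blue band, and a round blue cap 30 mm across, 8 mm high on top (68 mm in all), about 130 g. Origin at the centre of its underside, z up. Grip it across y (46 mm) on its upper half. A key rib 6 mm wide stands 4 mm out of its front (-x) face, from the underside to 36 mm up
- tray: steel instrument tray, 220 (x) by 124 (y) mm, floor 3 mm thick, walls 16 mm high, fixed. Origin at the centre of its underside. The three cartridges stand in it upright in a row along its x, about 66 mm apart, in any order, ribs roughly towards its -x
- spent_a: a spent cartridge, same shape as the fresh one but dull grey with a black cap; stays in the tray. Origin at the centre of its underside, z up
- spent_b: a spent cartridge, same shape as the fresh one but dull grey with a black cap; stays in the tray. Origin at the centre of its underside, z up
- spray: bottle of surface cleaner with a teal cap, 60 mm across, 165 mm high, beyond the work. Origin at the centre of its underside
- jar: glass jar with a steel lid, 64 mm across, 85 mm high. Origin at the centre of its underside
- dock: the dosing unit, a cream casing fixed to the table, 180 mm wide (y). Origin on the table under the centre of the pocket; front is -x (x from -75 to +125 mm), z up. Deck round the pocket 56 mm high; a keypad hump at the rear (x over 75 mm) 97 mm high; two hinge posts at x 64, y +-52 mm, 112 mm high
- cradle (a point): centre of the hard floor of the pocket, 30 mm above the table, axes of the dock. The pocket is 35.6 (x) by 47.6 mm (y), so the cartridge has 0.8 mm of play each way; a 10 mm wide key slot in the middle of its front (-x) wall takes the rib, so that it fits one way round only
- mouth (a point): centre of the pocket's mouth, level with the rim, 26 mm above the hard floor; the rim has 3 mm lead-ins. 18 mm below it lies a sprung seat plate: a released cartridge stands on it, 8 mm short of the hard floor. The seat yields from 8 N and reaches the floor at about 32 N; pressing the cartridge in by hand with over 15 N harms it
- hinge (a point): middle of the clamp's hinge axis, at x 64, z 100 mm in the dock's frame; the axis runs along the dock's y
- paddle (a point): centre of the outer face of the clamp's blue paddle (upper face when shut, rear face when open), 139 mm along and 11.5 mm outward from the hinge axis. Its z axis points out of that face, its y axis along the hinge, its x axis towards the hinge. The paddle is 28 mm (x) by 92 mm (y) by 9 mm thick. Push on this face to close the clamp
- catch (a point): middle of the steel catch bar (6 mm round) under the clamp's arms, 109 mm from the hinge axis. Near the shut position it wedges past a sprung steel hook in front of the pocket and clicks under its nose. The push at the paddle rises from 5 N to about 12 N at the click; the cartridge meets the hard floor 1 to 2 mm beyond, where the push rises steeply. Over 25 N strains the clamp
- clamp (a joint): angle of the clamp, rad: 0 flat and shut, growing as it opens; it starts near 1.85, leaning back. The stiff hinge (1 to 2 N at the paddle) lets it stay anywhere. Its rubber pad meets the cap of a cartridge standing on the seat at about 0.13. Latched, it rests between 0 and 0.025; not latched, the seat lifts it again
There are look-alikes about, which are no part of the job. What is shaped like the spent_b but pink is not meant.

How it is judged:
By the outcome, as a careful person would: the job done as asked, in the order asked, and still so for the second after the job is handed in, with the robot touching nothing.
It also fails if it takes over 67 s, if anything falls off the work surface, if the arm or the gripper's body presses on something with over 40 N, if the wrist force passes 120 N, or if a joint passes its speed limit or range.

## Robot

A 6-joint arm with a two-finger parallel gripper is mounted at the origin on the work surface. World frame = base frame: x ahead of the robot, y to its left, z up, the work surface at z = 0. Lengths are in m, angles in rad, forces in N, time in s.
With the tool pointing down it reaches from about 0.425 to 0.95 m from the base axis. Payload 3.5 kg.
Tool frame: the origin (TCP) lies midway between the tips of the shut fingers; the grasp point (between the pads) lies 19 mm behind it; z points along the fingers, y is the line along which they close (so a half turn about z gives the same grasp; the last joint's range is limited). The gripper opens to 85 mm and grips with 20 to 120 N. Pads are 22 mm wide; open, the fingers measure 114 mm over their backs; the gripper's body (76 mm by 85 mm) begins 54 mm behind the grasp point. The pads swing forward as they close: fully open they stand 13 mm farther back than shut.
Start: joints at [-1.44, 0.286, 1.577, -0, 1.279, -0.15], TCP at [0.187, -0.649, 0.21] pointing down, gripper open.
Joint ranges: [-2.77, 2.77], [-0.9, 2.22], [0.21, 2.48], [-1.53, 4.67], [0.24, 2.81], [-2.84, 2.84]. Speed limits (rad/s): [2.79, 2.79, 3.14, 3.14, 3.14, 3.14].

## Interface

Orientations are given as a unit quaternion [x, y, z, w].
In Python, from plant import ctrl gives the robot as it stands. The module is installed in compiled form; this text tells all that it offers.
- The arm moves only by the shell command python3 -m inch 'ROWS' [FORCE]. ROWS is JSON, a list of rows, each a list of 5 numbers: the closure, from 0 (fully open) to 1 (shut), then the shift along the tool's x, y, z in m, then the turn about the tool's z in degrees. A call has 1 to 5 rows; each row is the pose to reach, as a shift and turn from the pose commanded when the call began, along the tool's axes at that moment; what a row does not reach only later rows make up. A row lasts 1/12 s, in which the tool goes at most 41.7 mm and 7.16 degrees, less where a joint would pass 70% of its speed; a pose out of reach is approached as far as the arm can. A call with a gripper value outside its range is refused whole. The fingers move at their own pace and stop on an object; FORCE is the grip in N (left out, the last holds). Time passes only in rows, so rows that repeat a pose let the fingers close. It gives the time, the measured TCP pose, the force, the opening and the grip force at its end, in the units of the state.
- ctrl.get_state(): the state, without advancing time (a new reading comes with each control period).
- ctrl.read_camera(name): name is "scene" or "top" or "wrist"; returns a dict with "pixels" (420x560x3 uint8, red, green, blue), "depth" (420x560 float32, m along the optical axis (not along the pixel's ray), 0 where there is no reading), "fx", "fy", "cx", "cy" (pixels), "D" ([k1, k2, p1, p2, k3] as OpenCV has them; the pictures are not rectified), "xyz" and "rotation" of the camera in the world; the wrist camera has in their place "mount" (4x4, takes a point from camera to tool coordinates, whose origin is the TCP and whose axes are the flange's). Camera axes: x right, y down, z forward; pixel columns grow to the right and rows downward; lengths in m; the calibration is good to about 2 mm. A picture is of the moment at which its call begins: read the wrist's pose just before it.
- ctrl.sign_off(): hands the job in; it is judged then, once.
Trained networks look in a picture, given as the dict that the camera call returned (one of the last four; its "shot" number tells which), for a name from the list of things; names that differ only in an ending like _2 or _b are one class to them, and where a whole thing is asked for, a point or a joint stands for the part that bears it (a point fixed in the world has none). Each returns a list of dicts, best first, with "score" (0 to 1); they miss things now and then, are a little off and sometimes report something else, mostly with a low value. They report only what shows in the picture. A call takes as long as a camera call. They do not tell look-alikes from the thing itself.
- ctrl.spot_in(query, picture): "at" ([column, row] in pixels, amid what is visible of it).
- ctrl.tip_of(query, picture): "at" ([column, row] in pixels: a listed point, or the origin of a listed thing).
The state is a dict: "time": time; "qpos": joint angles; "dq": joint speeds; "joint_efforts": joint torques, N m; "eef_pos": TCP position; "tcp_rot": TCP orientation; "contact_force": force on the tool from outside, world axes, zero at the start; "wrist_torque": the same for the moment, N m; "opening": opening from 0.0 (shut) to 1.0 (fully open); "finger_force": force on a finger pad.
Only numpy, scipy, OpenCV 4.12 (cv2) and the standard library are available. Lean on these libraries where they do the work, as an engineer would, in place of code of your own. Each camera call takes 0.05 s, during which the arm holds its last target. There are 200 camera calls.

## Working session

There is one attempt and no reset: what is moved stays moved. The work goes in short steps, Python scripts to look and compute and a shell command to move; the robot and the scene stay as the last step left them, time stands still between calls to the robot, and variables do not carry over. Pictures are saved under pics/ and viewed, at most 10 in all, crops included, and the job is handed in when it is done.

```bash
mkdir -p pics; cat > h.py <<'E'
import numpy as np, cv2
from plant import ctrl
from scipy.spatial.transform import Rotation as R
def cam(name):
    s=ctrl.get_state(); p=ctrl.read_camera(name)
    p['K']=np.array([[p['fx'],0,p['cx']],[0,p['fy'],p['cy']],[0,0,1.]])
    if 'mount' in p:
        T=np.eye(4);T[:3,:3]=R.from_quat(s['tcp_rot']).as_matrix();T[:3,3]=s['eef_pos']
        p['T']=T@np.array(p['mount'])
    else:
        T=np.eye(4);r=np.array(p['rotation'],float)
        T[:3,:3]=r if r.shape==(3,3) else R.from_quat(r).as_matrix();T[:3,3]=p['xyz'];p['T']=T
    return p
def ray(p,uv):
    n=cv2.undistortPoints(np.array(uv,float).reshape(-1,1,2),p['K'],np.array(p['D'],float)).reshape(-1,2)
    return np.c_[n,np.ones(len(n))]
def onz(p,uv,z):
    d=ray(p,uv)@p['T'][:3,:3].T;o=p['T'][:3,3]
    return o+d*((z-o[2])/d[:,2])[:,None]
def bydepth(p,uv):
    uv=np.array(uv,float).reshape(-1,2);r=ray(p,uv)
    d=np.array([p['depth'][int(round(v)),int(round(u))] for u,v in uv])
    return (r*d[:,None])@p['T'][:3,:3].T+p['T'][:3,3]
def cloud(p):
    v,u=np.mgrid[:420,:560];return bydepth(p,np.c_[u.ravel(),v.ravel()]).reshape(420,560,3)
def save(p,n): cv2.imwrite('pics/'+n,p['pixels'][:,:,::-1])
E
python3 - <<'E'
from h import *
np.set_printoptions(precision=4,suppress=True)
s=ctrl.get_state();print(s['eef_pos'],s['tcp_rot'],s['opening'])
for n in('scene','top'):
    p=cam(n);save(p,n+'0.png');print(n,p['T'][:3,3])
    for q in('cartridge','spent_a','tray','dock','spray','jar','paddle'):
        for d in ctrl.spot_in(q,p)[:4]: print(' spot',q,np.round(d['at']),round(d['score'],2),bydepth(p,d['at'])[0])
    for q in('cradle','mouth','hinge','paddle','catch','cartridge'):
        for d in ctrl.tip_of(q,p)[:3]: print(' tip',q,np.round(d['at'],1),round(d['score'],2),bydepth(p,d['at'])[0])
E
python3 -c "
import cv2,numpy as np
a=cv2.imread('pics/scene0.png');b=cv2.imread('pics/top0.png');print(a.shape)"
```

```text
[ 0.187  -0.6479  0.2087] [ 0.9902  0.1399  0.     -0.0012] 1.0032871584620107
scene [1.3974 0.5009 0.8606]
 spot cartridge [237. 175.] 0.77 [ 0.4806 -0.1378  0.0596]
 spot spent_a [206. 207.] 0.98 [ 0.614  -0.1382  0.0457]
 spot spent_a [256. 226.] 0.92 [0.6174 0.0049 0.0536]
 spot spent_a [174. 180.] 0.74 [ 0.5702 -0.2701  0.0481]
 spot spent_a [177. 236.] 0.71 [ 0.7423 -0.121   0.0566]
 spot tray [218. 208.] 0.95 [ 0.5644 -0.14    0.0061]
 spot tray [231. 253.] 0.34 [0.7521 0.0302 0.0912]
 spot dock [339. 245.] 0.93 [0.6213 0.2144 0.0984]
 spot spray [231. 252.] 0.76 [0.7519 0.0311 0.0935]
 spot jar [444. 285.] 0.79 [0.5784 0.4323 0.0616]
 spot paddle [343. 214.] 0.67 [0.4735 0.1599 0.0541]
 tip cradle [345.4 237.3] 0.88 [0.5516 0.2007 0.0594]
 tip mouth [341.5 228.6] 0.81 [0.5835 0.2007 0.1092]
 tip hinge [335.4 230.2] 0.73 [0.5913 0.1903 0.1057]
 tip paddle [341.7 197.6] 0.69 [0.6425 0.2149 0.2386]
 tip catch [341.7 200.6] 0.93 [0.6386 0.2142 0.2284]
 tip cartridge [236.4 185. ] 0.82 [ 0.4769 -0.1425  0.0222]
top [0.3885 0.0936 1.3493]
 spot cartridge [358. 270.] 0.62 [ 0.4599 -
[... 252 characters left out ...]
ay [356. 250.] 0.97 [ 0.5171 -0.1459  0.0182]
 spot dock [227. 234.] 0.27 [0.5517 0.1942 0.0554]
 spot spray [299. 168.] 0.62 [0.712  0.0121 0.1227]
 spot jar [141. 233.] 0.77 [0.5463 0.413  0.0876]
 spot paddle [220. 203.] 0.77 [0.6127 0.2059 0.1656]
 tip cradle [232.7 246.3] 0.6 [0.5212 0.1811 0.0354]
 tip mouth [233.8 245.6] 0.95 [0.5231 0.1783 0.0346]
 tip mouth [140.7 234.2] 0.52 [0.543  0.4122 0.0894]
 tip hinge [224.9 212.2] 0.96 [0.6012 0.1988 0.097 ]
 tip paddle [214.9 184.4] 0.77 [0.6395 0.2108 0.2441]
 tip paddle [357.9 242.7] 0.2 [ 0.5299 -0.1424  0.0736]
 tip catch [220.  197.9] 0.87 [0.6154 0.2016 0.2099]
 tip cartridge [357.4 268.2] 0.74 [ 0.4649 -0.1414  0.0665]
(420, 560, 3)
```

View pics/scene0.png

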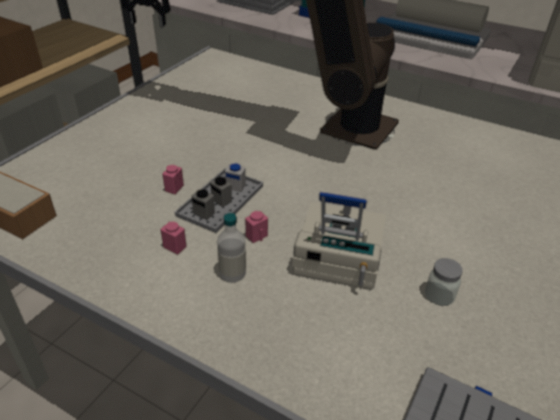

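View pics/top0.png

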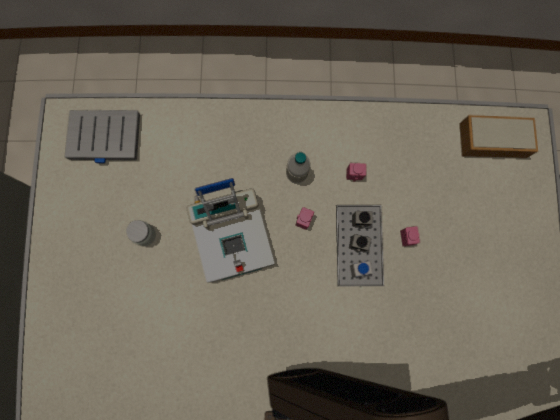

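The scene shows the tray with the three cartridges; the fresh one (blue cap) is the nearest to the robot, at top px (363,269) and scene px (236,170). The dock is at top px (233,245), yawed by about 15°, with the clamp leaning back. The pink blocks are look-alikes. Next is a closer look from the wrist.

```bash
cat >> h.py <<'E'
np.set_printoptions(precision=4,suppress=True)
def yaw():
    return np.degrees(np.arctan2(*R.from_quat(ctrl.get_state()['tcp_rot']).as_matrix()[[1,0],[0,0]]))
def shift(xyz,yw):
    s=ctrl.get_state();M=R.from_quat(s['tcp_rot']).as_matrix()
    print('t',round(s['time'],2),'at',np.array(s['eef_pos']),'shift mm',np.round(M.T@(np.array(xyz)-s['eef_pos'])*1000,1),'turn deg',round(yaw()-yw,2),'q',np.array(s['qpos']))
E
python3 - <<'E'
from h import *
p=cam('wrist');print(np.array(p['mount']),p['fx'])
shift((0.42,-0.14,0.25),0)
for q in ('cradle',):pass
p=cam('top');C=cloud(p);px=p['pixels'].astype(int)
# dock deck: points z 0.05-0.062 near dock
m=(abs(C[...,2]-.056)<.006)&(abs(C[...,0]-.53)<.12)&(abs(C[...,1]-.19)<.14)
q=C[m][:,:2].astype(np.float32);print(len(q),cv2.minAreaRect(q))
m=(abs(C[...,2]-.012)<.012)&(C[...,2]>.003)&(abs(C[...,0]-.52)<.13)&(abs(C[...,1]+.145)<.08)
print(cv2.minAreaRect(C[m][:,:2].astype(np.float32)))
E
```

```text
[[ 0.0004 -0.9524 -0.305   0.0789]
 [ 1.      0.0006 -0.0006 -0.0004]
 [ 0.0007 -0.305   0.9524 -0.1634]
 [ 0.      0.      0.      1.    ]] 321.21000078543113
t 1.45 at [ 0.1871 -0.6485  0.2101] shift mm [ 364.7 -424.1  -39.9] turn deg 16.09 q [-1.44    0.2863  1.5767  0.      1.2786 -0.15  ]
3385 ((0.5255272388458252, 0.18089769780635834), (0.15540944039821625, 0.18171021342277527), 16.352527618408203)
((0.5207875370979309, -0.14498251676559448), (0.2583974301815033, 0.1594008058309555), 0.0017110385233536363)
```

```bash
python3 -m inch '[[0,0.029,-0.029,-0.003,0],[0,0.058,-0.058,-0.006,0],[0,0.086,-0.089,-0.009,0],[0,0.115,-0.118,-0.011,0],[0,0.144,-0.147,-0.014,0]]'
python3 -m inch '[[0,0.029,-0.029,-0.003,0],[0,0.058,-0.058,-0.006,0],[0,0.086,-0.089,-0.009,0],[0,0.115,-0.118,-0.011,0],[0,0.144,-0.147,-0.014,0]]'
python3 -m inch '[[0,0.029,-0.029,-0.003,0],[0,0.058,-0.058,-0.006,0],[0,0.086,-0.089,-0.009,5],[0,0.115,-0.118,-0.011,11],[0,0.115,-0.119,-0.012,16]]'
python3 - <<'E'
from h import *
shift((0.46,-0.14,0.25),0)
p=cam('wrist');save(p,'w1.png')
for q in('cartridge','spent_a'):
    for d in ctrl.tip_of(q,p)[:3]: print(q,np.round(d['at'],1),round(d['score'],2),bydepth(p,d['at'])[0],onz(p,d['at'],.003))
C=cloud(p);hsv=cv2.cvtColor(p['pixels'],cv2.COLOR_RGB2HSV)
m=(C[...,2]>.066)&(C[...,2]<.08)&(abs(hsv[...,0].astype(int)-112)<14)&(hsv[...,1]>90)
print('cap',m.sum(),C[m].mean(0),np.argwhere(m).mean(0)[::-1])
E
```

```text
time: 1.92
eef_pos: [0.2852, -0.4656, 0.2241]
tcp_rot: [0.99, 0.14, 0.0, -0.0]
contact_force: [0.1, -0.1, -0.6]
opening: 1.001
finger_force: 0.0
time: 2.33
eef_pos: [0.3828, -0.2843, 0.2385]
tcp_rot: [0.99, 0.14, 0.0, 0.0]
contact_force: [1.0, -1.0, -0.2]
opening: 0.997
finger_force: 0.0
time: 2.75
eef_pos: [0.4619, -0.1349, 0.2509]
tcp_rot: [1.0, 0.002, 0.001, -0.001]
contact_force: [-0.6, -0.4, -0.3]
opening: 1.003
finger_force: 0.0
t 2.75 at [ 0.4619 -0.1349  0.2509] shift mm [-1.9  5.1  0.9] turn deg 0.18 q [-0.497  -0.1855  1.993   0.0027  1.3328  1.0699]
cartridge [293.2 167.9] 0.58 [ 0.4794 -0.1494  0.0714] [[ 0.4672 -0.1524  0.003 ]]
spent_a [405.4 100. ] 0.8 [ 0.5515 -0.2715  0.0509] [[ 0.553  -0.2895  0.003 ]]
spent_a [296.4  61.1] 0.74 [ 0.5875 -0.1513  0.0633] [[ 0.5956 -0.1542  0.003 ]]
spent_a [292.6 116.1] 0.66 [ 0.5333 -0.1479  0.0703] [[ 0.5319 -0.1506  0.003 ]]
cap 513 [ 0.467  -0.1525  0.0706] [295.8694 178.9591]
```

View pics/w1.png

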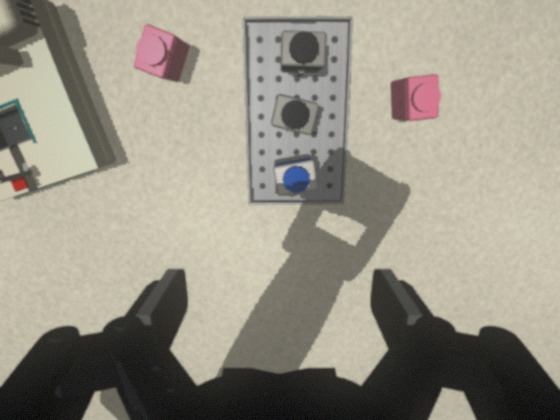

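The picture shows the fresh cartridge (blue cap) at px (296,179), turned slightly. The spent ones are at (295,114) and (303,47), with pink look-alikes outside the tray. I'll measure its yaw from the top face.

```bash
cat >> h.py <<'E'
def cart(p,c,zt,save_as=None):
    """plan pose of the cartridge near c, top of cap at zt"""
    C=cloud(p);hsv=cv2.cvtColor(p['pixels'],cv2.COLOR_RGB2HSV).astype(int)
    near=np.hypot(C[...,0]-c[0],C[...,1]-c[1])<.045
    m=near&(abs(C[...,2]-zt)<.006)&(abs(hsv[...,0]-112)<14)&(hsv[...,1]>90)
    cap=m.astype(np.uint8)
    u=np.argwhere(m)[:,::-1];X=onz(p,u,zt)
    (cx,cy),rad=cv2.minEnclosingCircle(X[:,:2].astype(np.float32))
    t=near&(C[...,2]>zt-.012)&(C[...,2]<zt+.006)
    u=np.argwhere(t)[:,::-1];X=onz(p,u,zt-.008)
    r=cv2.minAreaRect(X[:,:2].astype(np.float32))
    return dict(cap=(cx,cy,rad),rect=r,ncap=m.sum(),capz=np.median(C[m][:,2]),n=t.sum())
E
python3 - <<'E'
from h import *
p=cam('wrist');print(cart(p,(.467,-.1525),.071))
p=cam('top');print(cart(p,(.467,-.1525),.071))
shift((0.446,-0.152,0.2),0)
E
```

```text
{'cap': (0.4666717052459717, -0.1526753306388855, 0.01454965490847826), 'rect': ((0.46689286828041077, -0.15223418176174164), (0.033883534371852875, 0.04546245560050011), 11.044099807739258), 'ncap': np.int64(515), 'capz': np.float64(0.0706044776141409), 'n': np.int64(1217)}
{'cap': (0.4664129912853241, -0.1486094892024994, 0.0076443846337497234), 'rect': ((0.46185722947120667, -0.14101120829582214), (0.012658461928367615, 0.0325092151761055), 62.47160720825195), 'ncap': np.int64(4), 'capz': np.float64(0.07234290965281798), 'n': np.int64(25)}
t 3.0 at [ 0.4595 -0.1407  0.25  ] shift mm [-13.5  11.2  50.1] turn deg 0.14 q [-0.5085 -0.1851  1.9943 -0.0004  1.3325  1.0599]
```

```bash
python3 -m inch '[[0,0.004,0.006,0.03,-5],[0,0.007,0.0116,0.06,-10.9],[0,0.007,0.0116,0.09,-10.9],[0,0.007,0.0116,0.12,-10.9],[0,0.007,0.0116,0.12,-10.9]]'
python3 - <<'E'
from h import *
p=cam('wrist');save(p,'w2.png');print(cart(p,(.467,-.1525),.071));shift((0.4668,-.1523,.027),11.04)
E
```

```text
time: 3.42
eef_pos: [0.462, -0.1508, 0.1234]
tcp_rot: [0.995, 0.095, -0.005, -0.004]
contact_force: [-0.8, 1.4, -1.3]
opening: 0.997
finger_force: 0.0
{'cap': (0.46726545691490173, -0.15251223742961884, 0.014752381481230259), 'rect': ((0.4665958881378174, -0.15242895483970642), (0.03571390360593796, 0.045293983072042465), 10.348407745361328), 'ncap': np.int64(1211), 'capz': np.float64(0.07060327787635706), 'n': np.int64(2694)}
t 3.47 at [ 0.4639 -0.1515  0.1267] shift mm [ 3.4  1.9 99.6] turn deg -0.14 q [-0.524  -0.0378  2.095  -0.0001  1.0928  0.8567]
```

```bash
python3 -m inch '[[0,0,0,0.03,0],[0,0,0,0.06,0],[0,0,0,0.085,0],[0,0,0,0.103,0],[0,0,0,0.103,0]]'
python3 -m inch '[[0,0,0,0,0],[0,0,0,0,0],[0.3,0,0,0,0],[0.35,0,0,0,0],[0.4,0,0,0,0]]' 40
python3 -m inch '[[0.5,0,0,0,0],[0.6,0,0,0,0],[0.7,0,0,0,0],[0.7,0,0,0,0],[0.7,0,0,0,0]]' 40
python3 - <<'E'
from h import *
shift((.467,-.1523,.16),11)
E
```

```text
time: 3.88
eef_pos: [0.4654, -0.1517, 0.0256]
tcp_rot: [0.995, 0.095, -0.002, -0.001]
contact_force: [-1.1, 0.8, -0.1]
opening: 0.999
finger_force: 0.0
time: 4.3
eef_pos: [0.4678, -0.1521, 0.0286]
tcp_rot: [0.995, 0.096, 0.001, 0.001]
contact_force: [0.4, -0.3, 1.2]
opening: 0.618
finger_force: 0.0
time: 4.72
eef_pos: [0.4679, -0.1522, 0.0285]
tcp_rot: [0.995, 0.096, 0.001, 0.001]
contact_force: [-0.9, -1.0, 5.8]
opening: 0.527
finger_force: 41.2
t 4.72 at [ 0.4679 -0.1522  0.0285] shift mm [  -0.7    0.1 -131.5] turn deg 0.0 q [-0.521   0.1206  2.1421 -0.0002  0.8769  0.8579]
```

```bash
python3 -m inch '[[0.7,0,0,-0.02,0],[0.7,0,0,-0.055,0],[0.7,0,0,-0.09,0],[0.7,0,0,-0.125,0],[0.7,0,0,-0.155,0]]'
python3 -m inch '[[0.7,0,0,-0.01,0],[0.7,0.01,-0.03,-0.02,0],[0.7,0.017,-0.07,-0.02,0],[0.7,0.024,-0.11,-0.02,0],[0.7,0.030,-0.15,-0.02,0]]'
python3 -m inch '[[0.7,0.006,-0.04,0,0],[0.7,0.012,-0.08,0,0],[0.7,0.018,-0.12,0,-2],[0.7,0.022,-0.15,0,-5],[0.7,0.022,-0.15,0,-5]]'
python3 - <<'E'
from h import *
ctrl.read_camera('scene')
p=cam('wrist');save(p,'w3.png');shift((.455,.16,.2),16)
for q in('cradle','mouth','hinge','paddle','catch','dock'):
    for d in ctrl.tip_of(q,p)[:2]: print(q,np.round(d['at'],1),round(d['score'],2),bydepth(p,d['at'])[0],onz(p,d['at'],.056)[0])
C=cloud(p)
m=(abs(C[...,2]-.056)<.005)&(abs(C[...,0]-.53)<.14)&(abs(C[...,1]-.19)<.14)
print(m.sum(),cv2.minAreaRect(C[m][:,:2].astype(np.float32)))
E
```

```text
time: 5.13
eef_pos: [0.4666, -0.1513, 0.1837]
tcp_rot: [0.995, 0.096, 0.0, -0.0]
contact_force: [1.2, 0.1, -0.6]
opening: 0.527
finger_force: 42.0
time: 5.55
eef_pos: [0.4666, 0.0029, 0.2003]
tcp_rot: [0.995, 0.095, -0.001, -0.0]
contact_force: [1.0, 0.7, -1.1]
opening: 0.527
finger_force: 42.1
time: 5.97
eef_pos: [0.4586, 0.1574, 0.1999]
tcp_rot: [0.99, 0.143, -0.002, -0.001]
contact_force: [-0.5, -0.1, -0.7]
opening: 0.528
finger_force: 42.2
t 6.07 at [0.4594 0.1537 0.2001] shift mm [-2.5 -7.3  0.1] turn deg 0.15 q [ 0.1133 -0.1329  2.0408 -0.0004  1.2371  1.4024]
cradle [273.7 117.2] 0.88 [0.5246 0.1802 0.0383] [0.5252 0.1801 0.056 ]
mouth [268.4 117.2] 0.6 [0.5231 0.1852 0.0381] [0.5238 0.1848 0.056 ]
hinge [272.7  29. ] 0.66 [0.5869 0.1978 0.1051] [0.5967 0.2016 0.056 ]
catch [57.3 27.1] 0.5 [0.5501 0.3966 0.0454] [0.5496 0.3893 0.056 ]
dock [270.9 114.6] 0.75 [0.5261 0.1835 0.0361] [0.5267 0.1832 0.056 ]
26981 ((0.5258405208587646, 0.1828213632106781), (0.15258507430553436, 0.1810409426689148), 16.255903244018555)
```

View pics/w3.png

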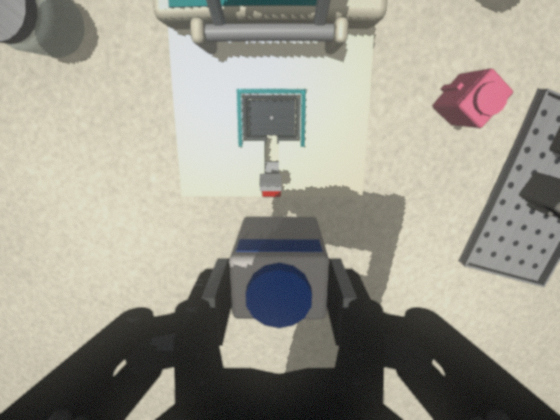

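The held cartridge is straight in the fingers (cap px (279,295)). The pocket is clearly visible with its centre at about px (272,116), its key slot facing the hook at (270,165), and the deck aligned with the tool. Next I'll measure the pocket and the held cartridge with the same camera.

```bash
python3 - <<'E'
from h import *
p=cam('wrist');s=ctrl.get_state();C=cloud(p)
hsv=cv2.cvtColor(p['pixels'],cv2.COLOR_RGB2HSV).astype(int)
y=np.radians(16.3);M=np.array([[np.cos(y),np.sin(y)],[-np.sin(y),np.cos(y)]])
near=np.hypot(C[...,0]-.525,C[...,1]-.182)<.05
t=near&(abs(hsv[...,0]-90)<12)&(hsv[...,1]>110)
u=np.argwhere(t)[:,::-1];X=onz(p,u,.056)[:,:2];L=X@M.T
print('teal',t.sum(),cv2.minAreaRect(X.astype(np.float32)),L.min(0),L.max(0),np.median(C[t][:,2]))
d=near&(C[...,2]<.046)&(C[...,2]>.03)
Ld=C[d][:,:2]@M.T
print('seat',d.sum(),np.percentile(Ld,[1,99],axis=0), cv2.minAreaRect(C[d][:,:2].astype(np.float32)),np.median(C[d][:,2]))
for a in (-.018,0,.018):
    k=abs(Ld[:,0]-np.median(Ld[:,0])-a*.6)<.003; print('y ext',Ld[k][:,1].min(),Ld[k][:,1].max())
for a in (-.017,.017):
    k=abs(Ld[:,1]-np.median(Ld[:,1])-a)<.004; print('x ext',Ld[k][:,0].min(),Ld[k][:,0].max())
tz=s['eef_pos'][2]+.0425
r=cart(p,s['eef_pos'][:2],tz);print(r);print('tcp',s['eef_pos'],'L',M@np.array(s['eef_pos'][:2]),'cap L',M@np.array(r['cap'][:2]),'rect L',M@np.array(r['rect'][0]))
c=(C[...,2]>tz-.005)&(C[...,2]<tz+.006)&(abs(hsv[...,0]-112)<14);print('captop',np.median(C[c],axis=0))
E
```

```text
teal 42 ((0.5653582811355591, 0.18226851522922516), (0.11815278977155685, 0.03616638854146004), 16.29514503479004) [ 0.5347 -0.0018] [0.6529 0.0343] 0.05641227139249996
seat 1956 [[0.5145 0.0043]
 [0.5717 0.0523]] ((0.512565553188324, 0.17922961711883545), (0.06482379138469696, 0.05381909757852554), 15.90267276763916) 0.03759378842026739
y ext 0.004289331906070387 0.05228483504950745
y ext 0.004236475619644474 0.05234575098032616
y ext 0.004242531520943353 0.05244337252239542
x ext 0.5361987316069301 0.5716600051865113
x ext 0.5362478239673942 0.5717816522685176
{'cap': (0.461874783039093, 0.15238229930400848, 0.015731383115053177), 'rect': ((0.45910418033599854, 0.15148907899856567), (0.040108390152454376, 0.0802636444568634), 16.771135330200195), 'ncap': np.int64(3182), 'capz': np.float64(0.24406878369625212), 'n': np.int64(8157)}
tcp [0.4609 0.1518 0.202 ] L [0.485  0.0163] cap L [0.4861 0.0166] rect L [0.4832 0.0165]
captop [0.4616 0.1524 0.2441]
```

```bash
python3 - <<'E'
from h import *
shift((.5228,.1821,.100),16.3)
E
```

```text
t 6.42 at [0.4609 0.1518 0.202 ] shift mm [ 67.9 -12.2 102. ] turn deg -0.43 q [ 0.1087 -0.1348  2.039  -0.0001  1.2376  1.4025]
```

```bash
python3 -m inch '[[0.7,0.023,-0.004,0,-0.2],[0.7,0.046,-0.008,0,-0.4],[0.7,0.0679,-0.0122,0,-0.4],[0.7,0.0679,-0.0122,0.025,-0.4],[0.7,0.0679,-0.0122,0.055,-0.4]]'
python3 -m inch '[[0.7,0,0,0.025,0],[0.7,0,0,0.04,0],[0.7,0,0,0.047,0],[0.7,0,0,0.047,0],[0.7,0,0,0.047,0]]'
python3 - <<'E'
from h import *
ctrl.read_camera('scene')
p=cam('wrist');save(p,'w4.png')
shift((.5228,.1821,.0817),16.3);print(ctrl.get_state()['contact_force'])
E
```

```text
time: 6.83
eef_pos: [0.5265, 0.1833, 0.1499]
tcp_rot: [0.99, 0.142, 0.004, -0.0]
contact_force: [0.1, 0.3, -1.7]
opening: 0.524
finger_force: 42.2
time: 7.25
eef_pos: [0.5232, 0.1829, 0.1008]
tcp_rot: [0.99, 0.142, 0.0, -0.0]
contact_force: [-0.6, -0.1, -1.6]
opening: 0.526
finger_force: 42.1
t 7.35 at [0.5241 0.1832 0.1021] shift mm [-1.6  0.7 20.3] turn deg 0.07 q [0.1536 0.1383 1.9611 0.     1.0387 1.4387]
[ 0.125   0.506  -1.0325]
```

View pics/w4.png

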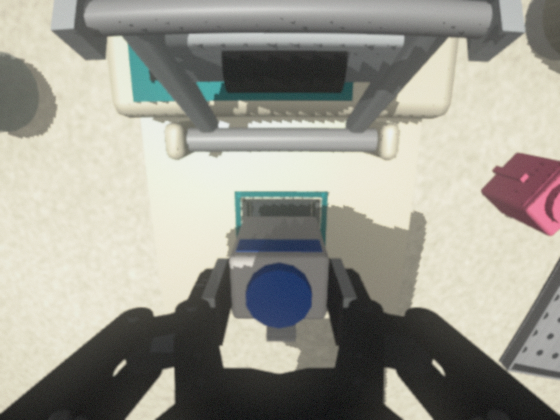

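In the picture the cartridge is centred in y on the teal rim (rim px 235–327, cartridge 243–318) and parallel to it. I'll lower it in small steps and watch the force.

```bash
python3 -m inch '[[0.7,0,0,0.006,0],[0.7,0,0,0.012,0],[0.7,0,0,0.016,0],[0.7,0,0,0.018,0],[0.7,0,0,0.018,0]]'
python3 -m inch '[[0.7,0,0,0.001,0],[0.7,0,0,0.002,0],[0.7,0,0,0.003,0],[0.7,0,0,0.004,0],[0.7,0,0,0.004,0]]'
```

```text
time: 7.77
eef_pos: [0.522, 0.1831, 0.0812]
tcp_rot: [0.99, 0.143, -0.001, 0.0]
contact_force: [-0.3, -0.2, -1.2]
opening: 0.529
finger_force: 42.1
time: 8.18
eef_pos: [0.5234, 0.1834, 0.0788]
tcp_rot: [0.99, 0.142, 0.001, -0.0]
contact_force: [0.3, 0.3, 0.3]
opening: 0.528
finger_force: 42.3
```

```bash
python3 -m inch '[[0.7,0,0,0.001,0],[0.7,0,0,0.002,0],[0.7,0,0,0.003,0],[0.7,0,0,0.003,0],[0.7,0,0,0.003,0]]'
```

```text
time: 8.6
eef_pos: [0.5236, 0.1831, 0.0754]
tcp_rot: [0.99, 0.142, 0.001, 0.0]
contact_force: [3.5, 0.1, 0.1]
opening: 0.525
finger_force: 42.3
```

Slight +x push from the front lead-in, so I'll shift +x a little and continue.

```bash
python3 -m inch '[[0.7,0.0008,0,0,0],[0.7,0.0008,0,0,0],[0.7,0.0008,0,0.001,0],[0.7,0.0008,0,0.002,0],[0.7,0.0008,0,0.002,0]]'
```

```text
time: 9.02
eef_pos: [0.5238, 0.1832, 0.0732]
tcp_rot: [0.99, 0.143, 0.0, 0.0]
contact_force: [2.9, -2.4, 0.8]
opening: 0.522
finger_force: 42.4
```

```bash
python3 -m inch '[[0.7,0.0007,0.0006,0,0],[0.7,0.0007,0.0006,0,0],[0.7,0.0007,0.0006,0.001,0],[0.7,0.0007,0.0006,0.002,0],[0.7,0.0007,0.0006,0.002,0]]'
python3 -m inch '[[0.7,0,0,0.001,0],[0.7,0,0,0.002,0],[0.7,0,0,0.002,0],[0.7,0,0,0.002,0]]'
```

```text
time: 9.43
eef_pos: [0.5239, 0.1832, 0.0707]
tcp_rot: [0.99, 0.143, -0.0, -0.0]
contact_force: [2.6, -0.7, -1.6]
opening: 0.525
finger_force: 42.2
time: 9.77
eef_pos: [0.5239, 0.1831, 0.0687]
tcp_rot: [0.99, 0.143, -0.0, -0.0]
contact_force: [2.4, -0.5, -1.3]
opening: 0.522
finger_force: 42.2
```

```bash
python3 -m inch '[[0.7,0.0005,0,0.001,0],[0.7,0.0005,0,0.002,0],[0.7,0.0005,0,0.003,0],[0.7,0.0005,0,0.003,0]]'
python3 -m inch '[[0.7,0,0,0.0005,0],[0.7,0,0,0.001,0],[0.7,0,0,0.001,0]]'
```

```text
time: 10.1
eef_pos: [0.5241, 0.1831, 0.0655]
tcp_rot: [0.99, 0.143, -0.001, -0.0]
contact_force: [0.7, -0.4, -1.8]
opening: 0.524
finger_force: 42.1
time: 10.35
eef_pos: [0.5242, 0.1831, 0.0647]
tcp_rot: [0.99, 0.143, -0.001, 0.0]
contact_force: [0.5, -1.7, -2.2]
opening: 0.524
finger_force: 42.1
```

```bash
python3 -m inch '[[0.7,0,0,0.0005,0],[0.7,0,0,0.001,0],[0.7,0,0,0.001,0]]'
```

```text
time: 10.6
eef_pos: [0.5245, 0.1832, 0.0639]
tcp_rot: [0.99, 0.143, -0.0, -0.0]
contact_force: [0.1, -1.4, -1.4]
opening: 0.524
finger_force: 42.1
```

```bash
python3 -m inch '[[0.7,0,0,0.0004,0],[0.7,0,0,0.0007,0],[0.7,0,0,0.0007,0]]'
```

```text
time: 10.85
eef_pos: [0.5247, 0.1832, 0.0636]
tcp_rot: [0.99, 0.143, -0.0, -0.0]
contact_force: [-0.4, -0.0, 0.1]
opening: 0.522
finger_force: 42.3
```

```bash
python3 -m inch '[[0.7,0,0,0.0003,0],[0.7,0,0,0.0005,0],[0.7,0,0,0.0005,0]]'
```

```text
time: 11.1
eef_pos: [0.5248, 0.1833, 0.0635]
tcp_rot: [0.99, 0.143, -0.0, -0.0]
contact_force: [-1.5, -0.1, 3.7]
opening: 0.522
finger_force: 42.7
```

Resting on the seat (+5 N change). Releasing and rising.

```bash
python3 -m inch '[[0.4,0,0,0,0],[0.3,0,0,0,0],[0.1,0,0,0,0],[0,0,0,0,0],[0,0,0,0,0]]'
python3 -m inch '[[0,0,0,-0.01,0],[0,0,0,-0.035,0],[0,0,0,-0.065,0],[0,0,0,-0.1,0],[0,0,0,-0.12,0]]'
python3 -m inch '[[0,-0.03,0,-0.01,0],[0,-0.06,0,-0.01,0],[0,-0.07,0,-0.01,0],[0,-0.07,0,-0.01,0]]'
python3 - <<'E'
from h import *
p=cam('scene')
p=cam('wrist');save(p,'w5.png');s=ctrl.get_state();C=cloud(p)
r=cart(p,(.5248,.1833),.106);print(r);print(s['eef_pos'],yaw())
for q in('hinge','paddle','catch','clamp'):
    for d in ctrl.tip_of(q,p)[:1]: print(q,np.round(d['at'],1),round(d['score'],2),bydepth(p,d['at'])[0])
p=cam('scene')
cv2.imwrite('pics/s5.png',cv2.resize(p['pixels'][150:300,260:420,::-1],None,fx=4,fy=4,interpolation=cv2.INTER_CUBIC))
E
```

```text
time: 11.52
eef_pos: [0.5247, 0.1832, 0.0628]
tcp_rot: [0.99, 0.143, 0.0, -0.0]
contact_force: [-0.2, 0.4, 0.3]
opening: 1.001
finger_force: 0.0
time: 11.93
eef_pos: [0.5264, 0.1835, 0.1879]
tcp_rot: [0.99, 0.143, 0.003, -0.0]
contact_force: [1.7, -0.3, -0.2]
opening: 1.001
finger_force: 0.0
time: 12.27
eef_pos: [0.4561, 0.1633, 0.1934]
tcp_rot: [0.99, 0.143, 0.0, -0.0]
contact_force: [0.1, 0.2, -0.4]
opening: 0.999
finger_force: 0.0
{'cap': (0.5237089395523071, 0.18277372419834137, 0.014386550523340702), 'rect': ((0.5241379141807556, 0.18326634168624878), (0.032746322453022, 0.045579325407743454), 16.40894317626953), 'ncap': np.int64(1116), 'capz': np.float64(0.105622435961687), 'n': np.int64(2532)}
[0.4581 0.1635 0.1933] 16.37952015976273
hinge [282.7  29. ] 0.96 [0.5863 0.199  0.1061]
paddle [62.7 25.7] 0.72 [0.551  0.3967 0.0445]
catch [62.5 27.1] 0.74 [0.5497 0.396  0.0455]Traceback (most recent call last):
  File "<stdin>", line 6, in <module>
ValueError: it knows: cartridge, catch, cradle, dock, hinge, jar, mouth, paddle, spent, spray, tray
```

View pics/w5.png

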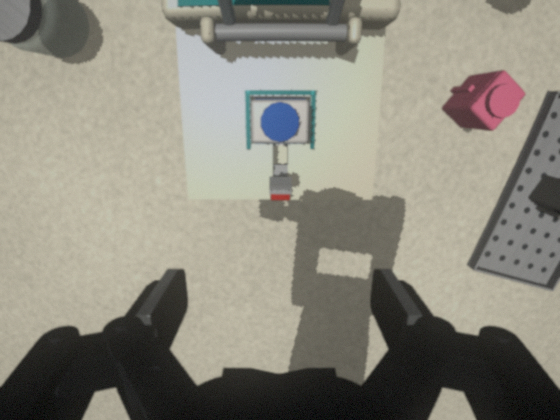

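The cartridge is upright on the seat: cap top at z 0.1056, yaw 16.4°, px (281,122). Now I'll shut the gripper and go up and over, behind the paddle. Dock frame = tool axes, TCP at dock (−69, 0, 193) mm.

```bash
python3 -m inch '[[0.5,0,0,-0.035,0],[1,0,0,-0.07,0],[1,0,0,-0.107,0],[1,0.03,0,-0.107,0],[1,0.065,0,-0.107,0]]'
python3 -m inch '[[1,0.035,0,0,0],[1,0.07,0,0,0],[1,0.105,0,0,0],[1,0.135,0,0,0],[1,0.154,0,0,0]]'
python3 - <<'E'
from h import *
ctrl.read_camera('scene')
D=np.array([.5241,.1833]);y=np.radians(16.4)
s=ctrl.get_state();d=np.array(s['eef_pos'][:2])-D
print('dock',d@[np.cos(y),np.sin(y)],d@[-np.sin(y),np.cos(y)],s['eef_pos'][2],yaw(),s['opening'],s['contact_force'],s['time'],s['qpos'])
p=cam('scene')
cv2.imwrite('pics/s6.png',cv2.resize(p['pixels'][120:300,240:440,::-1],None,fx=4,fy=3.3,interpolation=cv2.INTER_CUBIC)[:600])
E
```

```text
time: 12.93
eef_pos: [0.5224, 0.1824, 0.3049]
tcp_rot: [0.99, 0.143, 0.004, -0.0]
contact_force: [0.2, -0.4, 0.5]
opening: 0.298
finger_force: 0.0
time: 13.35
eef_pos: [0.6707, 0.2259, 0.2977]
tcp_rot: [0.99, 0.142, -0.001, 0.0]
contact_force: [-0.5, 0.1, 0.5]
opening: -0.0
finger_force: 0.0
dock 0.15422779689762528 -0.0008040968519962069 0.2968307098050854 16.36027066143122 -0.0014633013765848223 [-0.9557 -1.3273  0.4528] 13.4 [0.1815 0.3146 1.3855 0.0003 1.4419 1.4668]
```

View pics/s6.png

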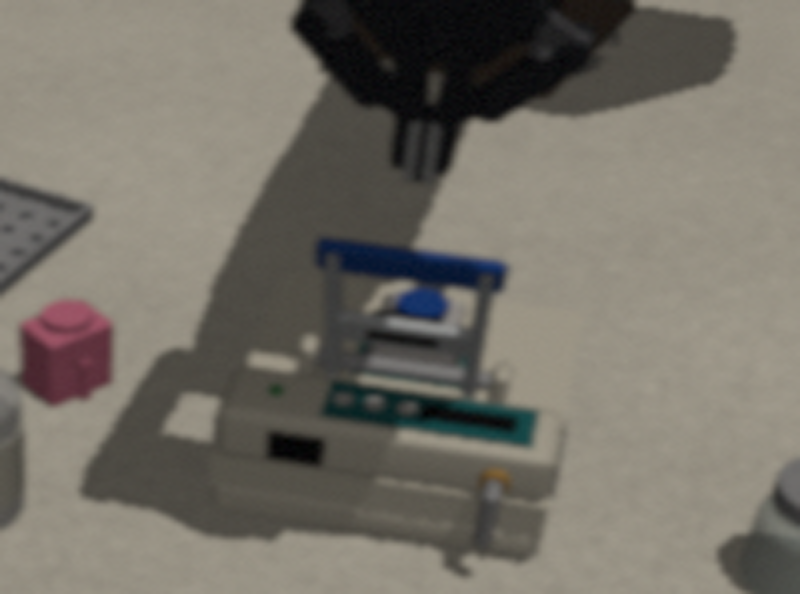

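The shut gripper hangs behind and above the blue paddle (paddle at crop px (410,262)). I'll go down behind it and pull forward slowly.

```bash
python3 -m inch '[[1,0,0,0.025,0],[1,0,0,0.05,0],[1,0,0,0.073,0],[1,-0.008,0,0.073,0],[1,-0.016,0,0.073,0]]'
python3 -m inch '[[1,-0.005,0,0,0],[1,-0.01,0,0,0],[1,-0.015,0,0,0],[1,-0.02,0,-0.002,0],[1,-0.025,0,-0.004,0]]'
python3 -m inch '[[1,-0.006,0,-0.002,0],[1,-0.012,0,-0.004,0],[1,-0.018,0,-0.006,0],[1,-0.024,0,-0.008,0],[1,-0.026,0,-0.01,0]]'
cat >> h.py <<'E'
def dock():
    D=np.array([.5241,.1833]);y=np.radians(16.4)
    s=ctrl.get_state();d=np.array(s['eef_pos'][:2])-D
    print('dock mm',np.round([1000*d@[np.cos(y),np.sin(y)],1000*d@[-np.sin(y),np.cos(y)],1000*s['eef_pos'][2]],1),round(yaw(),2),'F',s['contact_force'],'t',s['time'])
E
python3 - <<'E'
from h import *
p=cam('wrist');dock()
for n in('top','scene'):
    p=cam(n)
    for d in ctrl.tip_of('paddle',p)[:1]: print(n,d['at'],d['score'],bydepth(p,d['at'])[0])
E
```

```text
time: 13.87
eef_pos: [0.6505, 0.2203, 0.2246]
tcp_rot: [0.99, 0.143, -0.003, 0.0]
contact_force: [0.6, -0.5, 0.1]
opening: 0.001
finger_force: 0.0
time: 14.28
eef_pos: [0.6281, 0.2136, 0.2323]
tcp_rot: [0.99, 0.143, 0.001, -0.0]
contact_force: [-0.5, -0.2, -0.4]
opening: 0.002
finger_force: 0.0
time: 14.7
eef_pos: [0.6025, 0.2062, 0.2412]
tcp_rot: [0.99, 0.143, -0.0, -0.0]
contact_force: [-0.3, -0.1, -0.2]
opening: -0.001
finger_force: 0.0
dock mm [ 82.   -0.2 241.8] 16.39 F [0.3609 0.1873 0.484 ] t 14.75
scene [341.4, 202.2] 0.79 [0.6382 0.2138 0.2241]
```

```bash
python3 - <<'E'
from h import *
p=cam('scene')
cv2.imwrite('pics/s7.png',cv2.resize(p['pixels'][120:300,240:440,::-1],None,fx=4,fy=3.3,interpolation=cv2.INTER_CUBIC)[:600])
E
```

```text
(no output)
```

View pics/s7.png

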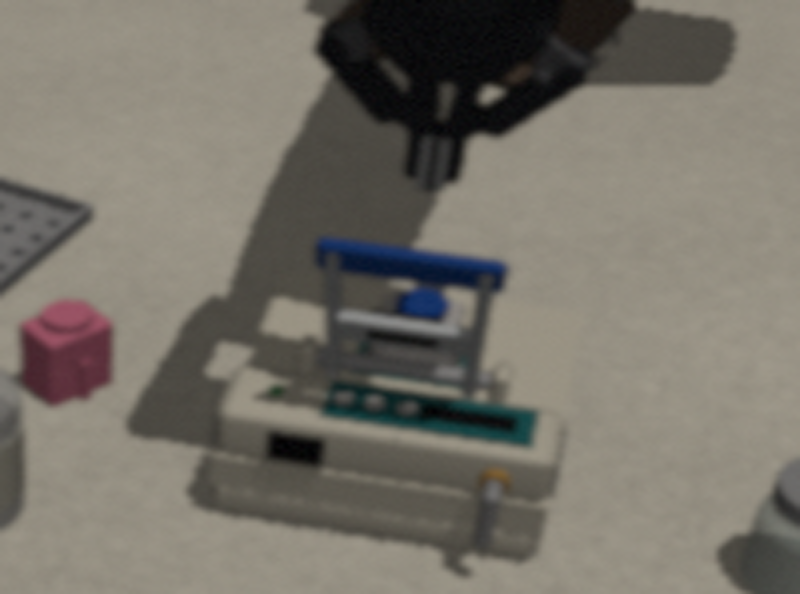

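The fingers now seem to be in front of the paddle, yet the paddle has not moved (crop px (318–505, 240–285) as before). I'll check the geometry with depth.

```bash
python3 - <<'E'
from h import *
D=np.array([.5241,.1833]);y=np.radians(16.4);M=np.array([[np.cos(y),np.sin(y)],[-np.sin(y),np.cos(y)]])
p=cam('scene');C=cloud(p)
def loc(X): return np.c_[(X[:,:2]-D)@M.T,X[:,2]]*1000
hsv=cv2.cvtColor(p['pixels'],cv2.COLOR_RGB2HSV).astype(int)
L=loc(C.reshape(-1,3)).reshape(420,560,3)
b=(abs(hsv[...,0]-112)<14)&(hsv[...,1]>120)&(abs(L[...,0])<200)&(abs(L[...,1])<80)&(L[...,2]>150)
print('blue',b.sum(),np.percentile(L[b],[2,50,98],axis=0))
g=np.argwhere(b);print(g.min(0),g.max(0))
for v in (165,170,174,176): print('finger col348',v,L[v,348],L[v,346])
dock()
for n in ('top',):
    p=cam(n);C=cloud(p);L=loc(C.reshape(-1,3)).reshape(420,560,3)
    hsv=cv2.cvtColor(p['pixels'],cv2.COLOR_RGB2HSV).astype(int)
    b=(abs(hsv[...,0]-112)<14)&(hsv[...,1]>120)&(abs(L[...,0])<200)&(abs(L[...,1])<80)&(L[...,2]>150)
    if b.sum(): print('top blue',b.sum(),np.percentile(L[b],[2,50,98],axis=0))
E
```

```text
blue 337 [[101.8024 -42.8565 220.4694]
 [122.3236  -3.4243 236.3693]
 [126.2748  38.8562 401.1246]]
[104 320] [215 373]
finger col348 165 [ 93.4462  -1.1518 294.4495] [ 89.3448  -5.1519 290.9812]
finger col348 170 [ 92.5006  -0.0347 282.6306] [ 93.5379  -3.6773 282.651 ]
finger col348 174 [ 92.2937   0.9098 273.4291] [ 90.7005  -2.9467 271.5946]
finger col348 176 [ 91.3377   1.3281 268.1838] [ 92.0781  -2.3729 267.9881]
dock mm [ 82.7  -0.3 240.6] 16.39 F [-0.1427  0.2733  0.1094] t 15.05
top blue 9 [[-123.0636  -55.2177  346.8348]
 [  54.6939  -26.9364  415.6052]
 [  73.9121   38.6883 1201.2893]]
```

```bash
python3 - <<'E'
from h import *
D=np.array([.5241,.1833]);y=np.radians(16.4);M=np.array([[np.cos(y),np.sin(y)],[-np.sin(y),np.cos(y)]])
p=cam('scene');C=cloud(p);s=ctrl.get_state()
L=np.c_[(C.reshape(-1,3)[:,:2]-D)@M.T,C.reshape(-1,3)[:,2]].reshape(420,560,3)*1000
q=cv2.projectPoints((p['T'][:3,:3].T@(np.array(s['eef_pos'])-p['T'][:3,3])).reshape(1,1,3),np.zeros(3),np.zeros(3),p['K'],np.array(p['D'],float))[0]
print('TCP px',q.ravel())
for v in range(174,208,2): print(v,np.round(L[v,347]),p['pixels'][v,347])
cv2.imwrite('pics/s8.png',cv2.resize(p['pixels'][150:220,310:390,::-1],None,fx=8,fy=8,interpolation=cv2.INTER_NEAREST))
E
```

```text
TCP px [346.3115 184.8486]
174 [ 92.  -1. 273.] [36 35 35]
176 [ 91.  -1. 267.] [38 37 37]
178 [-275.  -26.    1.] [65 63 58]
180 [-263.  -24.    4.] [77 74 67]
182 [-257.  -23.    1.] [86 82 75]
184 [-245.  -21.    3.] [107 103  93]
186 [-234.  -20.    5.] [130 125 114]
188 [-226.  -19.    4.] [144 138 125]
190 [-216.  -17.    5.] [145 140 127]
192 [-213.  -17.    1.] [148 142 130]
194 [-204.  -15.    1.] [143 138 126]
196 [119.   6. 242.] [ 88  92 111]
198 [124.   7. 241.] [23 48 95]
200 [125.   8. 237.] [14 31 63]
202 [119.   8. 227.] [11 24 48]
204 [118.   8. 222.] [13 26 49]
206 [-55.  -2.  80.] [39 43 59]
```

View pics/s8.png

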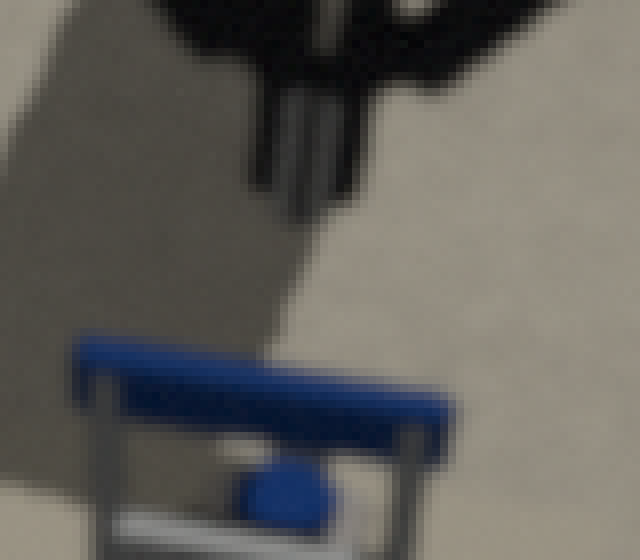

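The zoom shows the fingertips ending at row 177, while the reported TCP projects to row 185. The real tips are therefore about 24 mm above the TCP, and they passed over the paddle (top edge z ≈ 0.248). I'll redo the approach 24 mm lower.

```bash
python3 -m inch '[[1,0,0,-0.03,0],[1,0.02,0,-0.05,0],[1,0.045,0,-0.05,0],[1,0.067,0,-0.05,0],[1,0.067,0,-0.02,0]]'
python3 -m inch '[[1,0,0,0.02,0],[1,0,0,0.04,0],[1,0,0,0.055,0],[1,0,0,0.062,0],[1,0,0,0.062,0]]'
python3 -c "from h import *;dock()"
python3 -m inch '[[1,-0.006,0,0,0],[1,-0.012,0,0,0],[1,-0.018,0,0,0],[1,-0.024,0,0,0],[1,-0.028,0,0,0]]'
python3 - <<'E'
from h import *
p=cam('scene');dock();C=cloud(p)
hsv=cv2.cvtColor(p['pixels'],cv2.COLOR_RGB2HSV).astype(int)
d=C[...,:2]-np.array([.5241,.1833]);y=np.radians(16.4);lx=d@[np.cos(y),np.sin(y)]
b=(abs(hsv[...,0]-112)<14)&(hsv[...,1]>120)&(lx>.0)&(lx<.16)&(C[...,2]>.18)&(C[...,2]<.26)
print('paddle x,z',np.median(lx[b]),np.median(C[...,2][b]),'theta~',np.arctan2(np.median(C[...,2][b])-.1,.064-np.median(lx[b]))+.083)
E
```

```text
time: 15.57
eef_pos: [0.674, 0.2263, 0.2689]
tcp_rot: [0.99, 0.142, 0.008, -0.0]
contact_force: [0.4, -1.1, 1.3]
opening: 0.0
finger_force: 0.0
time: 15.98
eef_pos: [0.6666, 0.225, 0.1962]
tcp_rot: [0.99, 0.143, -0.002, 0.0]
contact_force: [-0.1, -0.3, 0.5]
opening: 0.0
finger_force: 0.0
dock mm [148.5  -0.2 196.2] 16.39 F [-0.0924 -0.3221  0.481 ] t 15.9833
time: 16.4
eef_pos: [0.6411, 0.2174, 0.2012]
tcp_rot: [0.99, 0.143, 0.002, -0.0]
contact_force: [1.3, -0.0, 1.0]
opening: -0.002
finger_force: 1.0
dock mm [121.1  -0.3 200.7] 16.39 F [1.2374 0.8726 0.3087] t 16.45
paddle x,z 0.10741381099767174 0.24321606205758461 theta~ 1.9481268447385056
```

Contact (+1.3 N); the paddle is following. Continuing along the arc.

```bash
python3 -m inch '[[1,-0.007,0,-0.003,0],[1,-0.014,0,-0.006,0],[1,-0.021,0,-0.009,0],[1,-0.028,0,-0.012,0],[1,-0.035,0,-0.013,0]]'
python3 -m inch '[[1,-0.0075,0,0,0],[1,-0.015,0,0,0],[1,-0.0225,0,0,0],[1,-0.03,0,0,0],[1,-0.0375,0,0,0]]'
python3 -m inch '[[1,-0.008,0,0.002,0],[1,-0.016,0,0.0045,0],[1,-0.024,0,0.007,0],[1,-0.032,0,0.0105,0],[1,-0.0393,0,0.014,0]]'
python3 - <<'E'
from h import *
p=cam('scene');dock();C=cloud(p)
hsv=cv2.cvtColor(p['pixels'],cv2.COLOR_RGB2HSV).astype(int)
d=C[...,:2]-np.array([.5241,.1833]);y=np.radians(16.4);lx=d@[np.cos(y),np.sin(y)];ly=d@[-np.sin(y),np.cos(y)]
b=(abs(hsv[...,0]-112)<14)&(hsv[...,1]>120)&(lx>-.12)&(lx<.16)&(abs(ly)<.06)&(C[...,2]>.15)&(C[...,2]<.27)
print(b.sum(),'paddle x',np.percentile(lx[b],[5,50,95]),'z',np.percentile(C[...,2][b],[5,50,95]))
E
```

```text
time: 16.87
eef_pos: [0.6064, 0.2073, 0.2122]
tcp_rot: [0.99, 0.143, -0.0, -0.0]
contact_force: [1.1, 0.7, -1.2]
opening: -0.0
finger_force: 0.6
time: 17.28
eef_pos: [0.5703, 0.1966, 0.2116]
tcp_rot: [0.99, 0.143, -0.0, 0.0]
contact_force: [1.7, 0.2, -0.5]
opening: 0.006
finger_force: 0.5
time: 17.7
eef_pos: [0.5326, 0.1855, 0.1976]
tcp_rot: [0.99, 0.143, -0.0, 0.0]
contact_force: [0.2, -0.1, 1.1]
opening: 0.003
finger_force: 0.5
dock mm [  7.2  -0.1 196.5] 16.4 F [ 0.1017  0.6773 -0.0469] t 17.75
241 paddle x [-0.0104 -0.0038  0.0134] z [0.2154 0.2257 0.2379]
```

```bash
python3 -m inch '[[1,-0.007,0,0.0045,0],[1,-0.0135,0,0.009,0],[1,-0.020,0,0.0135,0],[1,-0.026,0,0.018,0],[1,-0.032,0,0.023,0]]'
python3 -m inch '[[1,-0.0045,0,0.0054,0],[1,-0.009,0,0.0108,0],[1,-0.0135,0,0.0162,0],[1,-0.0175,0,0.0216,0],[1,-0.0213,0,0.0275,0]]'
python3 -m inch '[[1,-0.0024,0,0.005,0],[1,-0.0048,0,0.010,0],[1,-0.0072,0,0.015,0],[1,-0.0096,0,0.020,0],[1,-0.0115,0,0.0245,0]]'
python3 - <<'E'
from h import *
p=cam('scene');dock();C=cloud(p)
hsv=cv2.cvtColor(p['pixels'],cv2.COLOR_RGB2HSV).astype(int)
d=C[...,:2]-np.array([.5241,.1833]);y=np.radians(16.4);lx=d@[np.cos(y),np.sin(y)];ly=d@[-np.sin(y),np.cos(y)]
b=(abs(hsv[...,0]-112)<14)&(hsv[...,1]>120)&(lx>-.12)&(lx<-.03)&(abs(ly)<.06)&(C[...,2]>.09)&(C[...,2]<.22)
print(b.sum(),'paddle x',np.percentile(lx[b],[5,50,95]),'z',np.percentile(C[...,2][b],[5,50,95]))
E
```

```text
time: 18.17
eef_pos: [0.5022, 0.1766, 0.1742]
tcp_rot: [0.99, 0.143, -0.0, 0.0]
contact_force: [0.8, 0.6, 0.4]
opening: -0.002
finger_force: 0.3
time: 18.58
eef_pos: [0.4821, 0.1707, 0.1469]
tcp_rot: [0.99, 0.143, 0.0, -0.0]
contact_force: [0.6, 0.4, 0.8]
opening: 0.003
finger_force: 0.2
time: 19.0
eef_pos: [0.4713, 0.1675, 0.1224]
tcp_rot: [0.99, 0.143, 0.0, -0.0]
contact_force: [-0.0, 0.0, 0.2]
opening: 0.001
finger_force: 0.2
dock mm [-56.1  -0.2 121.4] 16.39 F [-0.7927 -0.9684 -0.3463] t 19.05
147 paddle x [-0.0778 -0.0648 -0.0513] z [0.14   0.1456 0.155 ]
```

θ ≈ 0.26. From here on I'll press down in small steps, reading the force each time.

```bash
python3 -m inch '[[1,-0.002,0,0.004,0],[1,-0.004,0,0.008,0],[1,-0.006,0,0.011,0],[1,-0.008,0,0.0135,0],[1,-0.008,0,0.0135,0]]'
python3 -m inch '[[1,0,0,0.001,0],[1,0,0,0.002,0],[1,0,0,0.003,0],[1,0,0,0.004,0],[1,0,0,0.004,0]]'
python3 -m inch '[[1,0,0,0.001,0],[1,0,0,0.002,0],[1,0,0,0.003,0],[1,0,0,0.003,0]]'
```

```text
time: 19.47
eef_pos: [0.4629, 0.1651, 0.1087]
tcp_rot: [0.99, 0.143, -0.001, 0.0]
contact_force: [-0.1, 0.8, 0.4]
opening: 0.003
finger_force: 0.0
time: 19.88
eef_pos: [0.4636, 0.1652, 0.1061]
tcp_rot: [0.99, 0.143, -0.0, 0.0]
contact_force: [-2.4, -0.8, 4.4]
opening: 0.004
finger_force: 1.9
time: 20.22
eef_pos: [0.4632, 0.1651, 0.1033]
tcp_rot: [0.99, 0.143, -0.001, 0.0]
contact_force: [-4.3, -2.3, 7.9]
opening: -0.001
finger_force: 3.2
```

```bash
python3 -m inch '[[1,-0.001,0,0.001,0],[1,-0.002,0,0.002,0],[1,-0.002,0,0.003,0],[1,-0.002,0,0.003,0]]'
python3 -m inch '[[1,0,0,0.001,0],[1,0,0,0.002,0],[1,0,0,0.002,0]]'
```

```text
time: 20.55
eef_pos: [0.4629, 0.1649, 0.1014]
tcp_rot: [0.99, 0.143, 0.001, -0.0]
contact_force: [-2.1, 0.0, 8.5]
opening: -0.001
finger_force: 4.0
time: 20.8
eef_pos: [0.4626, 0.1649, 0.0996]
tcp_rot: [0.99, 0.143, 0.0, 0.0]
contact_force: [-3.9, -0.7, 10.0]
opening: 0.002
finger_force: 4.9
```

```bash
python3 -m inch '[[1,-0.001,0,0.001,0],[1,-0.001,0,0.002,0],[1,-0.001,0,0.002,0]]'
python3 -m inch '[[1,-0.001,0,0.001,0],[1,-0.001,0,0.002,0],[1,-0.001,0,0.002,0]]'
python3 - <<'E'
from h import *
p=cam('scene');dock()
p=cam('wrist')
for q in('catch','paddle'):
    for d in ctrl.tip_of(q,p)[:1]: print(q,d['at'],round(d['score'],2),bydepth(p,d['at'])[0])
E
```

```text
time: 21.05
eef_pos: [0.4624, 0.1648, 0.0981]
tcp_rot: [0.99, 0.143, 0.002, -0.0]
contact_force: [-2.6, -0.7, 10.7]
opening: 0.0
finger_force: 5.3
time: 21.3
eef_pos: [0.4622, 0.1647, 0.0964]
tcp_rot: [0.99, 0.142, 0.003, -0.0]
contact_force: [-2.2, -0.3, 10.7]
opening: -0.002
finger_force: 5.2
dock mm [-64.7  -0.3  96.4] 16.38 F [-1.7483 -0.496  10.5628] t 21.35
catch [281.6, 223.8] 0.74 [0.4817 0.1694 0.0996]
```

```bash
python3 -m inch '[[1,-0.0005,0,0.001,0],[1,-0.0005,0,0.002,0],[1,-0.0005,0,0.002,0]]'
python3 -m inch '[[1,-0.0005,0,0.001,0],[1,-0.0005,0,0.0015,0],[1,-0.0005,0,0.0015,0]]'
```

```text
time: 21.75
eef_pos: [0.4619, 0.1647, 0.0946]
tcp_rot: [0.99, 0.142, 0.003, -0.0]
contact_force: [-2.0, 1.0, 11.6]
opening: -0.003
finger_force: 5.6
time: 22.0
eef_pos: [0.4618, 0.1646, 0.0934]
tcp_rot: [0.99, 0.142, 0.003, -0.0]
contact_force: [-1.2, 1.5, 11.1]
opening: 0.003
finger_force: 5.8
```

```bash
python3 -m inch '[[1,0,0,0.0005,0],[1,0,0,0.001,0],[1,0,0,0.001,0]]'
python3 -m inch '[[1,0,0,0.0005,0],[1,0,0,0.001,0],[1,0,0,0.001,0]]'
```

```text
time: 22.25
eef_pos: [0.4617, 0.1646, 0.0924]
tcp_rot: [0.99, 0.142, 0.003, -0.0]
contact_force: [-1.8, 1.7, 13.0]
opening: -0.0
finger_force: 6.1
time: 22.5
eef_pos: [0.4616, 0.1646, 0.0914]
tcp_rot: [0.99, 0.142, 0.003, -0.0]
contact_force: [-2.3, 0.0, 12.5]
opening: -0.001
finger_force: 6.3
```

```bash
python3 -m inch '[[1,0,0,0.0005,0],[1,0,0,0.001,0],[1,0,0,0.001,0]]'
```

```text
time: 22.75
eef_pos: [0.4615, 0.1645, 0.0906]
tcp_rot: [0.99, 0.143, 0.003, -0.0]
contact_force: [-3.5, -0.6, 13.6]
opening: -0.002
finger_force: 6.9
```

```bash
python3 -m inch '[[1,0,0,0.0004,0],[1,0,0,0.0008,0],[1,0,0,0.0008,0]]'
```

```text
time: 23.0
eef_pos: [0.4615, 0.1645, 0.0899]
tcp_rot: [0.99, 0.143, 0.003, -0.0]
contact_force: [-4.5, -0.8, 14.8]
opening: 0.001
finger_force: 7.3
```

```bash
python3 -m inch '[[1,0,0,0.0004,0],[1,0,0,0.0008,0],[1,0,0,0.0008,0]]'
```

```text
time: 23.25
eef_pos: [0.4614, 0.1645, 0.0896]
tcp_rot: [0.99, 0.143, 0.002, -0.0]
contact_force: [-5.1, 0.4, 18.2]
opening: -0.0
finger_force: 8.8
```

The push is rising steeply, so this is probably past the click. I'll back off a few mm and see whether the clamp follows.

```bash
python3 -m inch '[[1,0,0,-0.002,0],[1,0,0,-0.004,0],[1,0,0,-0.004,0]]'
python3 -m inch '[[1,0,0,-0.003,0],[1,0,0,-0.006,0],[1,0,0,-0.006,0]]'
```

```text
time: 23.5
eef_pos: [0.4612, 0.1644, 0.0917]
tcp_rot: [0.99, 0.142, 0.003, -0.0]
contact_force: [-0.1, 0.4, 9.7]
opening: -0.001
finger_force: 4.7
time: 23.75
eef_pos: [0.4588, 0.1638, 0.0953]
tcp_rot: [0.99, 0.143, -0.0, 0.0]
contact_force: [0.3, 0.4, 0.2]
opening: 0.005
finger_force: 0.0
```

Force fell to zero at a height where the seat was pushing 11 N before, so it is latched. I'll rise clear and verify.

```bash
python3 -m inch '[[1,0,0,-0.02,0],[1,0,0,-0.05,0],[1,0,0,-0.085,0],[1,0,0,-0.12,0],[1,-0.01,0,-0.12,0]]'
python3 - <<'E'
from h import *
ctrl.read_camera('scene')
p=cam('wrist');dock();C=cloud(p);save(p,'w9.png')
hsv=cv2.cvtColor(p['pixels'],cv2.COLOR_RGB2HSV).astype(int)
d=C[...,:2]-np.array([.5241,.1833]);y=np.radians(16.4);lx=d@[np.cos(y),np.sin(y)];ly=d@[-np.sin(y),np.cos(y)]
b=(abs(hsv[...,0]-112)<14)&(hsv[...,1]>100)&(lx>-.11)&(lx<-.04)&(abs(ly)<.06)&(C[...,2]>.08)
A=np.c_[lx[b],np.ones(b.sum())];c=np.linalg.lstsq(A,C[...,2][b],rcond=None)[0]
print(b.sum(),'x',np.percentile(lx[b],[2,50,98]),'y',np.percentile(ly[b],[2,98]),'z',np.percentile(C[...,2][b],[5,50,95]),'theta',(np.median(C[...,2][b])-.1115)/.139,-c[0])
E
```

```text
time: 24.17
eef_pos: [0.454, 0.1616, 0.223]
tcp_rot: [0.99, 0.143, 0.007, 0.0]
contact_force: [0.8, 1.0, 0.6]
opening: 0.002
finger_force: 0.0
dock mm [-77.9  -0.3 216.5] 16.39 F [ 0.0654  0.0623 -1.3782] t 24.2667
2905 x [-0.086  -0.0708 -0.0572] y [-0.0423  0.0414] z [0.1113 0.1129 0.3329] theta 0.010298554312354222 -5.556320769896872
```

View pics/w9.png

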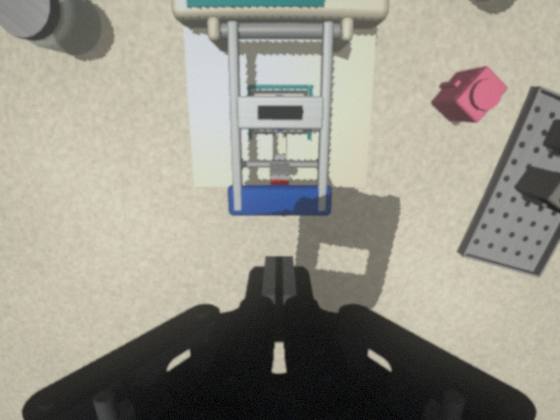

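The picture shows the clamp flat and shut (paddle at px (280,200), face z 0.113, θ ≈ 0.01) with the catch under the hook, and the tool clear. Handing in.

```bash
python3 -c "
from plant import ctrl
print(ctrl.sign_off())"
```

```text
the job is handed in; nothing more can be done
None
```

The fresh cartridge is in the dosing unit and the clamp is latched shut by itself (angle about 0.01 rad, peak push about 19 N); I handed the job in at about 24 s with the arm clear, and no verdict was returned.

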